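Set the stub tongs over the doubled cup

TASK

Get ready to catch a hot welding-rod stub: first nest the loose cup fully down inside the matching cup that stands on the round steel plate, leaving that one on its plate, and let go. Then pick up the sprung tongs and squeeze them until the pointer on the moving arm lines up with the brass mark on the cross-strip, which sets the tip gap, and carry them level so that the tips are over the mouth of the nested cups, a few centimetres above it and clear of them. Finish while still holding the tongs there, with the gap steady on the mark; leave the other things on the table alone.

Things in the scene. Friction and masses are not known exactly. Their poses are not given: they have to be found in the camera images.
- plate: round steel plate lying fixed on the table, 90 mm across, 8 mm thick; origin at the centre of its underside
- cup_low: metal cup standing upright on the plate; 78 mm high; outside 30 mm across at the foot, widening as a cone to 49 mm across at 48 mm height, with a short shoulder out to 60 mm across at 54 mm, then straight up to the rim; wall 3 mm, floor 30 mm thick, so the mouth is 54 mm across; 150 g. Origin at the centre of its underside, z up
- cup_loose: identical metal cup standing on the table away from the plate; origin at the centre of its underside, z up. Fully nested it stands on the other cup's inner floor, 30 mm higher than that cup (about 2 mm of play all round), with its shoulder and straight 24 mm band showing above the other's rim
- tongs: sprung steel tongs (big tweezers) lying flat, 240 mm long, about 170 g, centre of mass within 5 mm of x = 0. x towards the tips, y from the fixed arm to the moving arm, z up; origin at the underside, midway between the finger plates when open. Two arms 16 mm high meet at a round bow 114 mm behind the origin; tips 108 mm ahead. The fixed arm is one piece with the body
- squeeze (a point): tongs x = 0, y = 0, z = 14 mm, between the two upright finger plates, one on each arm (x = -18 to +18 mm, 28 mm high), to be squeezed along y; 56 mm over their outer faces when open. The fixed arm's plate has its outer face at y = -28 mm
- tong_arm (a joint): angle of the moving arm, hinged about a vertical pin at x = -110 mm, y = +10 mm of the tongs; 0 = sprung fully open, grows as squeezed, to 0.22 rad. The width over the finger plates is about 56 mm - 110 mm x angle; squeezing takes about 5.5 N on each plate at the start and 6 N more per 0.1 rad. The pointer moves 195 mm x angle towards the fixed arm
- pointer (a point): front top end of the thin upright pointer blade (3 mm thick) on the moving arm, just behind the cross-strip
- gap_mark (a point): rear end of the brass rider bar (3 mm wide, 16 mm long along x) on the flat cross-strip (fixed to the fixed arm, along y at x = 87 to 99 mm, top z = 22 mm; the moving arm passes under it). It stays where set, 2 to 21 mm to +y of the tongs' x axis. The gap is right when pointer and mark have the same y in the tongs' frame; the open pointer is further to +y
- tongs_tips (a point): point between the two tips, at tongs x = 105, y = -8, z = 8 mm, moving with the fixed arm
- rod_pack: bystander: yellow carton of welding rods, 60 x 270 x 32 mm
- chipping_hammer: bystander: hammer lying flat, about 240 mm long
- wire_brush: bystander: brush, about 220 mm long
- magnet: bystander: red and steel welding magnet block, 80 x 52 x 24 mm
- tube_offcut: bystander: offcut of 40 mm square steel tube, 100 mm long, lying
- spray_jar: bystander: closed jar, 60 mm across, 90 mm high
- g_clamp: bystander: small blue G-clamp lying flat, about 120 x 65 mm, 16 mm high
Things that resemble listed ones, but are neither listed nor needed, are in the scene too. Leave any red or turquoise look-alike of the cup_loose alone.

How it is judged:
On the way:
1. the loose cup is nested fully down and concentric in the cup on the plate, and let go (horizontal distance between cup_loose and cup_low below 0.006 m and z of cup_loose in the frame of cup_low between 0.026 and 0.034 m and angle between cup_loose's own z axis and vertical below 0.08 rad and angle between cup_low's own z axis and vertical below 0.05 rad and horizontal distance between cup_low and plate below 0.02 m and z of cup_low in the frame of plate between 0.005 and 0.011 m and contact force between the fingers and cup_loose below 0.1 N and contact force between the fingers and cup_low below 0.1 N), for 0.2 s.
At the end, for the whole second after the job is handed in: Cups nested upright on the plate (centres within 6 mm, 26-34 mm step, plate within 20 mm), untouched; tongs held by the fingers, still, level within 0.3 rad, pointer within 3 mm of the mark, tips within 25 mm of the cup axis, 8 to 100 mm above the rim, clear of the cups (all of step 1 and y of pointer in the frame of gap_mark between -0.003 and 0.003 m and horizontal distance between tongs_tips and cup_loose below 0.025 m and z of tongs_tips in the frame of cup_loose between 0.086 and 0.178 m and angle between tongs's own z axis and vertical below 0.3 rad and contact force between the fingers and tongs above 2 N and contact force between tongs and cup_loose below 0.1 N and contact force between tongs and cup_low below 0.1 N and linear speed of tongs below 0.03 m/s and velocity of joint tong_arm between -0.1 and 0.1 rad/s); the arm keeps its last pose, push and grip.
It fails at once if a bystander is shifted more than 30 mm (distance of any of rod_pack, chipping_hammer, wire_brush, magnet, tube_offcut, spray_jar, g_clamp from where it was at the start of the episode above 0.03 m).
It also fails if it takes over 64 s, if anything falls off the work surface, if the arm or the gripper's body presses on something with over 40 N, if the wrist force passes 120 N, or if a joint passes its speed limit or range.

ROBOT

A 7-joint arm with a two-finger parallel gripper is mounted at the origin on the work surface. World frame = base frame: x ahead of the robot, y to its left, z up, the work surface at z = 0. Lengths are in m, angles in rad, forces in N, time in s.
With the tool pointing down it reaches from about 0.375 to 0.925 m from the base axis. Payload 3.1 kg.
Tool frame: the origin (TCP) lies at the very end of the fingers, on their centre line; the grasp point (between the pads) lies 19 mm behind it (env.grip_point_offset is the distance from the TCP to the grasp point, in m); z points along the fingers, y is the direction in which the jaws open and shut (so a half turn about z gives the same grasp; the last joint's range is limited). The gripper opens to 85 mm and grips with 20 to 120 N. Pads are 22 mm wide; open, the fingers measure 114 mm over their backs; the gripper's body (76 mm by 85 mm) begins 54 mm behind the grasp point. The pads swing forward as they close: fully open they stand 13 mm farther back than shut.
Start: joints at [1.047, 0.383, 0.044, 1.598, -0.018, 1.161, -0.05], TCP at [0.269, -0.592, 0.231] pointing down, gripper open.
Joint ranges: [-2.61, 2.61], [-0.41, 2.15], [-1.48, 1.57], [0, 2.5], [-1.57, 4.71], [0.05, 1.97], [-2.85, 2.85]. Speed limits (rad/s): [2.79, 2.79, 3.14, 3.14, 3.14, 3.14, 3.14].

INTERFACE

Orientations are given as a rotation vector (axis times angle).
In Python, from rig import readout, grab_frame, camera_params, env gives the robot as it stands. The module is installed in compiled form; this text tells all that it offers.
- The arm moves only by the tool jog_arm, never from a script. Its argument "commands" is text: rows parted by semicolons, each of 7 numbers parted by spaces: the shift along the tool's x, y, z in m, then the turn, a rotation vector about the tool's x, y, z in rad, then the opening, from 0 (shut) to 1 (fully open). A call has 1 to 5 rows; each row shifts and turns the commanded pose from where the row before left it, along the tool's axes as they then stand; what a row does not reach is not made up. A row lasts 1/8 s, in which the tool goes at most 62.5 mm and 10.7 degrees, less where a joint would pass 70% of its speed; a pose out of reach is approached as far as the arm can. A call with a gripper value outside its range is refused whole. The fingers move at their own pace and stop on an object; the grip force is fixed at half the most. Time passes only in rows, so rows that do not move let the fingers close. It gives the time, the measured TCP pose, the force and the opening at its end, in the units of the state.
- readout.state(): the state, without advancing time (a new reading comes with each control period).
- grab_frame(name): name is "scene" or "side" or "wrist"; returns the picture (480x640x3 uint8, blue, green, red); there is no depth.
- camera_params(name): a dict with "mtx" (3x3 intrinsics, pixels), "rvec" (rotation vector, rad) and "tvec" (3), from world to camera coordinates, as OpenCV has them. Camera axes: x right, y down, z forward; pixel columns grow to the right and rows downward; lengths in m; the calibration is good to about 2 mm. A picture is of the moment at which its call begins: read the wrist's pose just before it. camera_params takes no time and is no camera call; for the wrist camera it gives the pose at the moment of the call.
- env.finish_job(): hands the job in, once; it reports no verdict.
The state is a dict: "t": time; "joint_positions": joint angles; "qd": joint speeds; "tau": joint torques, N m; "position": TCP position; "orientation": TCP orientation; "wrist_force": force on the tool from outside, world axes, zero at the start; "torque": the same for the moment, N m; "finger_gap": opening from 0.0 (shut) to 1.0 (fully open).
Only numpy, scipy, OpenCV 4.12 (cv2) and the standard library are available. Lean on these libraries where they do the work, as an engineer would, in place of code of your own. Each camera call takes 0.05 s, during which the arm holds its last target. There are 200 camera calls.

## Working session

There is one attempt and no reset: what is moved stays moved. The work goes in short steps, Python scripts to look and compute and a tool call to move; the robot and the scene stay as the last step left them, time stands still between calls to the robot, and variables do not carry over. Pictures are saved under pics/ and viewed, about 8 in all and at most 12, crops included, and the job is handed in when it is done.

Besides the shell and the picture viewer there is one more tool, called after "Emit:" by a JSON object that holds its "api" and its "payload", one argument or row to a line. jog_arm: Moves the arm, as the interface text tells. Its arguments: {"type":"object","properties":{"commands":{"type":"string"}},"required":["commands"]}

```bash
mkdir -p pics; cat > h.py <<'E'
import numpy as np, cv2
from rig import readout, grab_frame, camera_params, env
def ray(cam,u,v,P=None):
    P=P or camera_params(cam); R=cv2.Rodrigues(np.array(P["rvec"],float))[0]; t=np.array(P["tvec"],float).ravel()
    d=R.T@np.linalg.inv(np.array(P["mtx"]))@np.array([u,v,1.]); return -R.T@t,d
def atz(cam,u,v,z,P=None):
    c,d=ray(cam,u,v,P); return c+d*(z-c[2])/d[2]
def proj(cam,X,P=None):
    P=P or camera_params(cam); return cv2.projectPoints(np.array(X,float).reshape(-1,1,3),np.array(P["rvec"],float),np.array(P["tvec"],float),np.array(P["mtx"],float),None)[0].reshape(-1,2)
def totool(X):
    s=readout.state(); R=cv2.Rodrigues(np.array(s["orientation"],float))[0]; return R.T@(np.array(X)-np.array(s["position"]))
E
python3 - <<'E'
from h import *
for c in ("scene","side"):
    cv2.imwrite(f"pics/{c}0.png",grab_frame(c))
    p=camera_params(c);print(c,ray(c,320,240)[0],np.array(p["mtx"]).round(1).tolist())
print(readout.state(), env.grip_point_offset)
E
```

```text
scene [ 1.06555748 -0.5542822   0.70469048] [[467.2, 0.0, 320.3], [0.0, 467.2, 233.8], [0.0, 0.0, 1.0]]
side [0.17572378 0.6239599  0.68347977] [[479.8, 0.0, 321.0], [0.0, 479.8, 240.2], [0.0, 0.0, 1.0]]
{'t': 0.1, 'joint_positions': array([ 1.04720213,  0.38376824,  0.04385614,  1.59942388, -0.01791374,
        1.16121297, -0.04990694]), 'qd': array([-0.00099585, -0.00187923, -0.00105758, -0.00308079,  0.00021026,
       -0.00122628, -0.00014366]), 'tau': array([ 2.67841948e-03, -4.34727716e+01,  1.02945898e+00, -2.50453019e+01,
        1.08952160e-02,  5.45066738e-03, -2.64712732e-06]), 'position': array([ 0.26811365, -0.59118076,  0.23000019]), 'orientation': array([-3.06836459e+00, -6.63376739e-01,  9.88855968e-04]), 'wrist_force': array([ 0.37703473, -0.61976316,  0.11083741]), 'torque': array([0.0076434 , 0.0039827 , 0.01031549]), 'finger_gap': 0.9952867142780796} 0.0187
```

View pics/scene0.png

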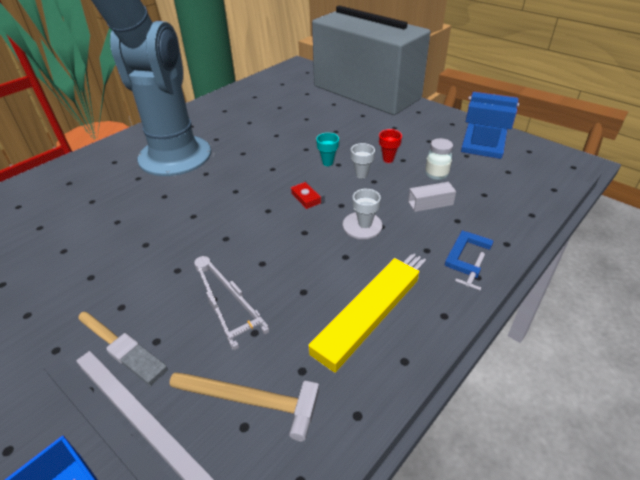

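View pics/side0.png

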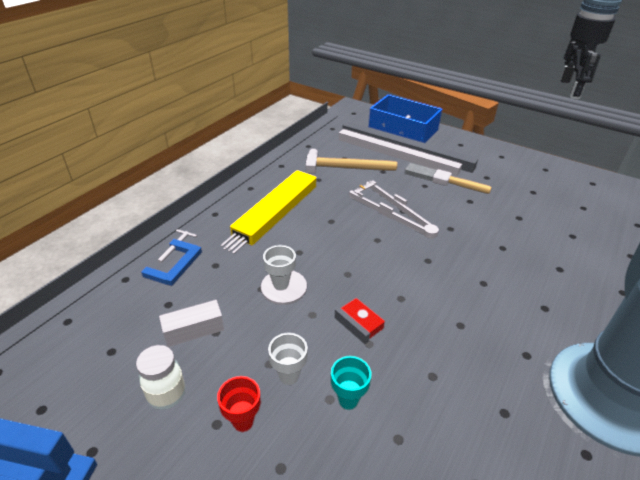

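Scene-picture candidates for the cups: turquoise (327,148) and red (390,145) are look-alikes to leave alone. Grey at (362,160) is the loose cup, and grey on the plate at (366,205) is cup_low. The tongs run from the bow at (203,262) to the tips at (235,342)/(263,326). Next is a close crop.

```bash
python3 - <<'E'
import cv2,numpy as np
a=cv2.imread("pics/scene0.png");b=cv2.imread("pics/side0.png")
f=lambda i,x,y,w,h:cv2.resize(i[y:y+h,x:x+w],(400,300),interpolation=cv2.INTER_CUBIC)
m=np.vstack([np.hstack([f(a,310,130,160,120),f(b,225,230,160,120)]),np.hstack([f(a,180,250,120,90),f(b,340,170,120,90)])])
cv2.imwrite("pics/m.png",m)
E
```

```text
(no output)
```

View pics/m.png

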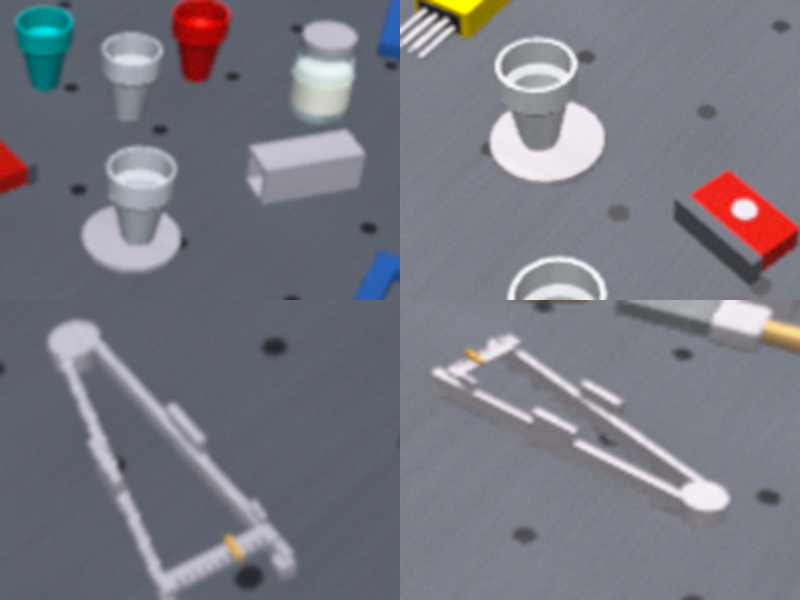

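```bash
python3 - <<'E'
from h import *
for n,s,d,z in [("low",(366.8,199.2),(279.8,258),.086),("loose",(362.8,152.4),(288,352),.078),("bow",(202.5,262.3),(431.5,228.5),.016),("brass",(250,324.5),(362.5,186.8),.024)]:
    print(n,atz("scene",*s,z)[:2].round(4),atz("side",*d,z)[:2].round(4))
print("red",atz("scene",390,135,.078),"teal",atz("scene",327,138,.078))
print(cv2.Rodrigues(np.array(readout.state()["orientation"]))[0].round(3))
P=camera_params("wrist");print(totool(ray("wrist",320,240)[0]),np.array(P["mtx"])[0,0])
E
```

```text
low [0.5969 0.0999] [0.5846 0.1099]
loose [0.4671 0.2525] [0.4527 0.2675]
bow [ 0.4156 -0.2176] [ 0.4102 -0.2172]
brass [ 0.6159 -0.2626] [ 0.6132 -0.265 ]
red [0.46914096 0.3648946  0.078     ] teal [0.35296625 0.24746329 0.078     ]
[[ 0.911  0.413 -0.001]
 [ 0.413 -0.911  0.002]
 [-0.    -0.002 -1.   ]]
[ 0.06767209 -0.0006672  -0.14174468] 357.6611321764886
```

```bash
python3 - <<'E'
from h import *
for n,s,d,z in [("low",(366.8,198),(279.8,256),.086),("loose",(362.8,150.4),(288,349.5),.078)]:
    print(n,atz("scene",*s,z)[:2].round(4),atz("side",*d,z)[:2].round(4))
print(totool([.459,.260,.30]),readout.state()["orientation"])
E
```

```text
low [0.5943 0.1033] [0.5879 0.1055]
loose [0.4613 0.2598] [0.4554 0.2637]
[ 0.52544339 -0.69647651 -0.06838106] [-3.06836459e+00 -6.63376739e-01  9.88855968e-04]
```

Emit:
{"api": "jog_arm", "payload": {
  "commands": "0.022 -0.015 0 0 0 0 1;0.044 -0.030 0 0 0 0 1;0.044 -0.030 0 0 0 0 1;0.044 -0.030 0 0 0 0 1;0.044 -0.030 0 0 0 0 1"
}}

```text
t: 0.72
position: [0.3935, -0.3854, 0.2308]
orientation: [-3.07, -0.664, 0.001]
wrist_force: [0.8, 0.6, 0.3]
finger_gap: 1.004
```

Emit:
{"api": "jog_arm", "payload": {
  "commands": "0.044 -0.030 0 0 0 0 1;0.044 -0.030 0 0 0 0 1;0.022 -0.016 0 0 0 0 1;0 0 0 0 0 0 1"
}}

```text
t: 1.23
position: [0.4632, -0.2691, 0.2309]
orientation: [-3.067, -0.674, -0.0]
wrist_force: [-0.3, 0.7, 0.4]
finger_gap: 1.001
```

```bash
python3 - <<'E'
from h import *
import json
P=camera_params("wrist");json.dump({k:np.array(v).tolist() for k,v in P.items()},open("w1.json","w"))
im=grab_frame("wrist");cv2.imwrite("pics/w1.png",im)
print(readout.state()["position"],proj("wrist",[[.524,-.243,0],[.41,-.217,.016],[.615,-.264,.024]],P))
E
```

```text
[ 0.46185796 -0.27163911  0.23082823] [[317.78203163 139.63578228]
 [248.50508532 232.68610447]
 [382.63505208  53.47883214]]
```

View pics/w1.png

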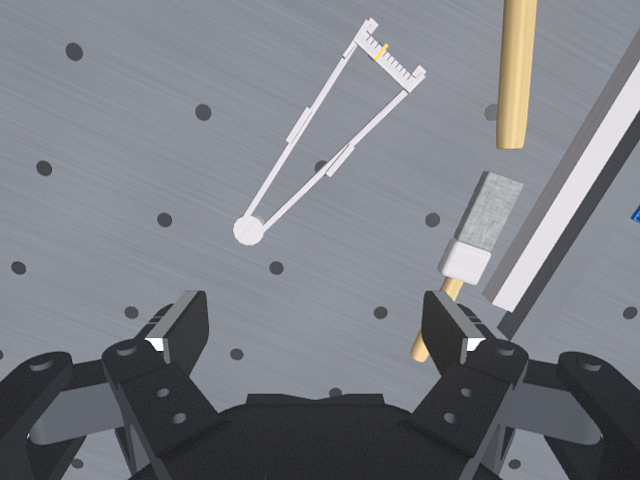

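```bash
python3 - <<'E'
import cv2
a=cv2.imread("pics/w1.png")
cv2.imwrite("pics/w1c.png",cv2.resize(a[10:250,220:440],None,fx=2.5,fy=2.5,interpolation=cv2.INTER_CUBIC)[:600])
b=cv2.resize(a[10:110,330:440],None,fx=6,fy=6,interpolation=cv2.INTER_CUBIC)
cv2.imwrite("pics/w1d.png",b)
E
```

```text
(no output)
```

View pics/w1c.png

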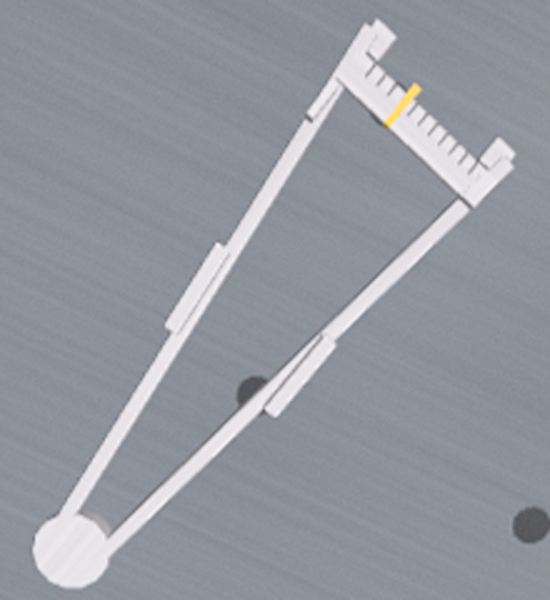

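View pics/w1d.png

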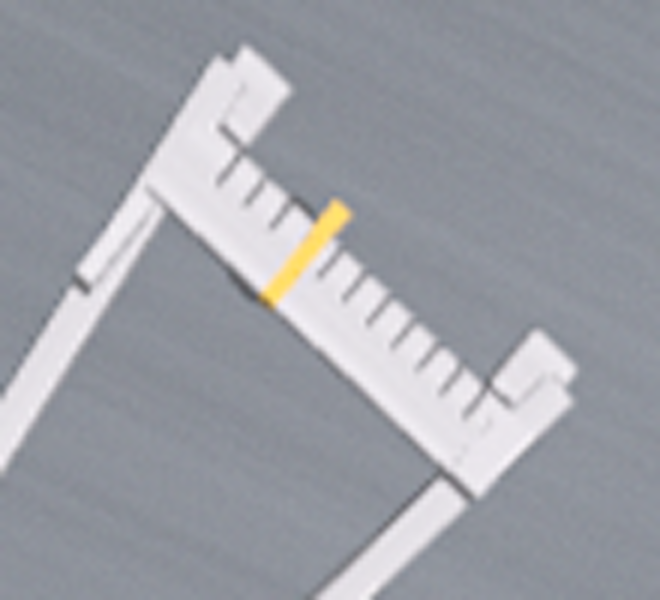

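```bash
python3 - <<'E'
from h import *
import json
P=json.load(open("w1.json"))
g=lambda u,v,z:atz("wrist",u,v,z,P)
bow=g(248.8,230,.016);F=[g(330,176.4,.028),g(354.8,146.8,.028)];M=[g(286,140,.028),g(306.8,107.2,.028)]
r=g(375,60,.0235);p=g(355.3,43,.0235)
fd=F[1]-F[0];fd/=np.linalg.norm(fd);mid=(sum(F)+sum(M))/4
ax=(mid-bow);ax[2]=0;print("len",np.linalg.norm(ax));ax/=np.linalg.norm(ax)
md=M[1]-M[0];print("bow",bow,"mid",mid,"ang fixed/moving/axis",[np.degrees(np.arctan2(a[1],a[0])) for a in(fd,md,ax)])
print("widths", np.linalg.norm(sum(F)/2-sum(M)/2), np.linalg.norm(F[1]-F[0]))
# strip rear edge direction => y axis
s1=g(330+150/6,10+188/6,.022);s2=g(330+478/6,10+497/6,.022);sd=s1-s2;print("y ang",np.degrees(np.arctan2(sd[1],sd[0])),np.linalg.norm(sd))
for a in (np.arctan2(ax[1],ax[0]),np.arctan2(sd[1],sd[0])-np.pi/2):
    X=np.array([np.cos(a),np.sin(a),0]);Y=np.array([-X[1],X[0],0])
    o=bow+.114*X
    for n,q in [("F",sum(F)/2),("M",sum(M)/2),("rider",r),("ptr",p),("s1",s1),("s2",s2)]: print(n,((q-o)@X*1000).round(1),((q-o)@Y*1000).round(1))
E
```

```text
len 0.1130670583274151
bow [ 0.41278291 -0.2162049   0.016     ] mid [ 0.52195816 -0.2456145   0.028     ] ang fixed/moving/axis [np.float64(-15.050565151959582), np.float64(-9.373291382375882), np.float64(-15.076445182905884)]
widths 0.05498992499517169 0.035730370760665105
y ang 75.0678109008013 0.06667160062570088
F -0.3 -27.5
M -1.5 27.5
rider 85.6 8.1
ptr 84.6 30.7
s1 85.8 31.9
s2 85.9 -34.8
F -0.4 -27.8
M -1.5 27.2
rider 85.6 7.6
ptr 84.7 30.2
s1 85.9 31.4
s2 85.9 -35.3
```

Emit:
{"api": "jog_arm", "payload": {
  "commands": "0.011 -0.024 0 0 0 0 1;0.022 -0.048 0 0 0 0 1;0.022 -0.048 0 0 0 0 1;0.022 -0.048 0 0 0 0 1;0.022 -0.048 0 0 0 0 1"
}}

```text
t: 1.9
position: [0.4623, -0.036, 0.2312]
orientation: [3.071, 0.657, -0.0]
wrist_force: [0.1, -0.2, 0.2]
finger_gap: 1.0
```

Emit:
{"api": "jog_arm", "payload": {
  "commands": "0.022 -0.048 0 0 0 0 1;0.022 -0.048 0 0 0 0 1;0.022 -0.048 0 0 0 0 1;0.011 -0.025 0 0 0 0 1;0 0 0 0 0 0 1"
}}

```text
t: 2.52
position: [0.4632, 0.1514, 0.2313]
orientation: [-3.07, -0.667, 0.0]
wrist_force: [-0.3, -0.4, 1.1]
finger_gap: 0.998
```

```bash
python3 - <<'E'
from h import *
import json
P=camera_params("wrist");json.dump({k:np.array(v).tolist() for k,v in P.items()},open("w2.json","w"))
im=grab_frame("wrist");cv2.imwrite("pics/w2.png",im)
print(readout.state()["position"],proj("wrist",[[.591,.104,.086],[.4585,.261,.078]],P))
E
```

```text
[0.4634451  0.14924891 0.23102945] [[443.84482723  98.1265028 ]
 [191.26656273 171.71280639]]
```

View pics/w2.png

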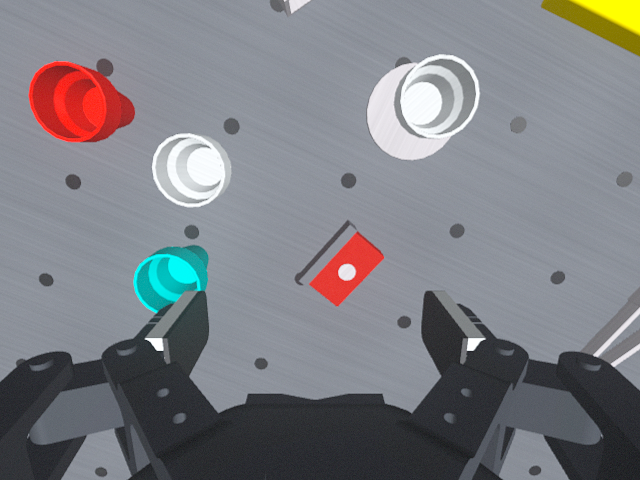

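```bash
python3 - <<'E'
from h import *
import json
P=json.load(open("w2.json"))
L=atz("wrist",440,96.3,.086,P);C=atz("wrist",191.5,170,.078,P);print(L,C)
s=readout.state();R=cv2.Rodrigues(np.array(s["orientation"],float))[0]
R2=R@cv2.Rodrigues(np.array([0,0,-.36]))[0]
print(R2.round(3)); print(R2.T@(C-s["position"]))
E
```

```text
[0.5909229  0.10727284 0.086     ] [0.4598854  0.26128436 0.078     ]
[[ 0.707  0.707 -0.   ]
 [ 0.707 -0.707 -0.001]
 [-0.001  0.    -1.   ]]
[ 0.07681382 -0.08183953  0.1529201 ]
```

Emit:
{"api": "jog_arm", "payload": {
  "commands": "0 0 0 0 0 -0.09 1;0 0 0 0 0 -0.18 1;0 0 0 0 0 -0.09 1"
}}

```text
t: 2.95
position: [0.4637, 0.1468, 0.2309]
orientation: [2.902, 1.199, -0.002]
wrist_force: [0.2, 0.3, 0.3]
finger_gap: 0.998
```

Emit:
{"api": "jog_arm", "payload": {
  "commands": "0.026 -0.027 0 0 0 0 1;0.026 -0.027 0 0 0 0 1;0.026 -0.028 0.02 0 0 0 1;0 0 0.03 0 0 0 1;0 0 0.03 0 0 0 1"
}}

```text
t: 3.58
position: [0.4618, 0.2608, 0.1501]
orientation: [2.903, 1.196, -0.0]
wrist_force: [0.6, -1.3, -0.4]
finger_gap: 1.001
```

```bash
python3 - <<'E'
from h import *
print(totool([.4595,.2613,.047]),readout.state()["position"])
E
```

```text
[-0.00116147 -0.00217731  0.10311864] [0.46179957 0.26078011 0.15012122]
```

Emit:
{"api": "jog_arm", "payload": {
  "commands": "-0.001 -0.002 0.03 0 0 0 1;0 0 0.03 0 0 0 1;0 0 0.028 0 0 0 1;0 0 0.015 0 0 0 1;0 0 0 0 0 0 1"
}}

```text
t: 4.2
position: [0.4581, 0.2621, 0.0471]
orientation: [2.903, 1.198, -0.004]
wrist_force: [-0.1, -0.7, 0.7]
finger_gap: 0.999
```

Emit:
{"api": "jog_arm", "payload": {
  "commands": "0 0 0 0 0 0 0.4;0 0 0 0 0 0 0.4;0 0 0 0 0 0 0.4;0 0 0 0 0 0 0.4"
}}

```text
t: 4.7
position: [0.4599, 0.2656, 0.0501]
orientation: [-2.902, -1.203, -0.006]
wrist_force: [1.3, -0.5, 5.5]
finger_gap: 0.683
```

Emit:
{"api": "jog_arm", "payload": {
  "commands": "0 0 0 0 0 0 0.3;0 0 -0.015 0 0 0 0.3;0 0 -0.04 0 0 0 0.3;0 0 -0.045 0 0 0 0.3;0 0 0 0 0 0 0.3"
}}

```text
t: 5.32
position: [0.4605, 0.2667, 0.1527]
orientation: [-2.901, -1.203, -0.014]
wrist_force: [0.2, -0.5, -0.8]
finger_gap: 0.683
```

```bash
python3 - <<'E'
from h import *
a=grab_frame("scene");b=grab_frame("side");c=grab_frame("wrist")
f=lambda i,x,y,w,h:cv2.resize(i[y:y+h,x:x+w],(400,300),interpolation=cv2.INTER_CUBIC)
m=np.vstack([np.hstack([f(a,290,70,240,180),f(b,200,200,200,150)]),np.hstack([f(c,160,180,320,240),f(c,0,0,640,480)])])
cv2.imwrite("pics/m3.png",m);s=readout.state();print(s["position"],s["finger_gap"],s["wrist_force"],totool([.5909,.1073,.2]))
E
```

```text
[0.45702577 0.26373322 0.14746924] 0.6839476263357482 [-0.14408707 -0.0071909  -0.60651017] [-0.01617137  0.20525921 -0.05253843]
```

View pics/m3.png

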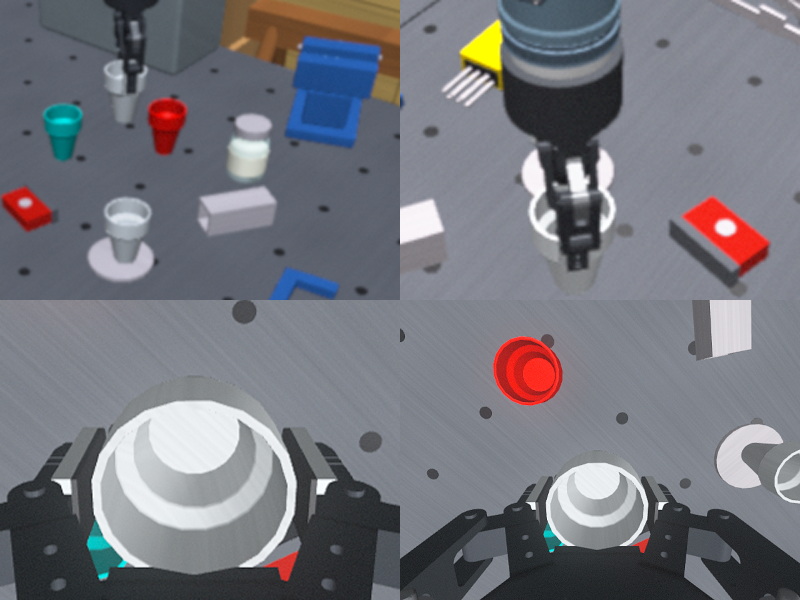

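```bash
python3 - <<'E'
from h import *
s=readout.state();R=cv2.Rodrigues(np.array(s["orientation"],float))[0];p=np.array(s["position"])
t=np.linspace(0,2*np.pi,9)[:8]
P=camera_params("wrist")
Rc=cv2.Rodrigues(np.array(P["rvec"]))[0];print("cam z in tool",(R.T@Rc.T[:,2]).round(3))
for z in (-.028,-.02,-.012):
    q=np.c_[.03*np.cos(t),.03*np.sin(t),0*t+z]
    uv=(proj("wrist",(R@q.T).T+p,P)-[160,180])*1.25
    print(z,"crop x",uv[:,0].min().round(),uv[:,0].max().round(),"y",uv[:,1].min().round()+300,uv[:,1].max().round()+300)
E
```

```text
cam z in tool [-0.264 -0.001  0.965]
-0.028 crop x 90.0 300.0 y 394.0 582.0
-0.02 crop x 96.0 294.0 y 385.0 564.0
-0.012 crop x 101.0 288.0 y 377.0 548.0
```

Emit:
{"api": "jog_arm", "payload": {
  "commands": "0 0.01 -0.025 0 0 0 0.3;-0.002 0.04 -0.025 0 0 0 0.3;-0.003 0.045 0 0 0 0 0.3;-0.003 0.045 0 0 0 0 0.3;-0.003 0.045 0 0 0 0 0.3"
}}

```text
t: 6.1
position: [0.5804, 0.1245, 0.1959]
orientation: [-2.901, -1.203, 0.007]
wrist_force: [1.0, 1.0, -1.4]
finger_gap: 0.685
```

Emit:
{"api": "jog_arm", "payload": {
  "commands": "-0.003 0.02 0 0 0 0 0.3;0 0 0 0 0 0 0.3;0 0 0 0 0 0 0.3;0 0 0 0 0 0 0.3"
}}

```text
t: 6.6
position: [0.5918, 0.1126, 0.1984]
orientation: [-2.899, -1.209, 0.0]
wrist_force: [0.5, 0.4, -1.4]
finger_gap: 0.685
```

```bash
python3 - <<'E'
from h import *
P=camera_params("wrist");s=readout.state();c=grab_frame("wrist")
R=cv2.Rodrigues(np.array(s["orientation"],float))[0]
t=np.linspace(0,2*np.pi,60)
def draw(im,cam,cen,r,col,P): 
    q=np.array(cen)+np.c_[r*np.cos(t),r*np.sin(t),0*t]
    cv2.polylines(im,[(proj(cam,q,P)*8).astype(np.int32)],True,col,1,cv2.LINE_AA,3)
draw(c,"wrist",[.591,.1065,.086],.03,(0,0,255),P);draw(c,"wrist",[.591,.1065,.008],.045,(0,255,0),P)
cup=R@np.array([-.002,0,-.026])+s["position"];draw(c,"wrist",cup,.03,(255,0,0),P)
a=grab_frame("scene");b=grab_frame("side")
for im,n in((a,"scene"),(b,"side")):
    Q=camera_params(n);draw(im,n,[.591,.1065,.086],.03,(0,0,255),Q);draw(im,n,[.591,.1065,.008],.045,(0,255,0),Q);draw(im,n,cup,.03,(255,0,0),Q)
f=lambda i,x,y,w,h:cv2.resize(i[y:y+h,x:x+w],(400,300),interpolation=cv2.INTER_CUBIC)
m=np.vstack([np.hstack([f(a,306,120,120,90),f(b,220,180,120,90)]),np.hstack([f(c,160,180,320,240),f(a,306,150,120,90)])])
cv2.imwrite("pics/m4.png",m);print(s["position"],s["orientation"],totool([.591,.1065,.2]),R[:,2],s["finger_gap"])
E
```

```text
[0.59180837 0.11259279 0.1983529 ] [-2.89861097e+00 -1.20863627e+00  3.66189202e-04] [-0.00444422  0.00217723 -0.00146885] [-6.35322158e-04  9.17706695e-04 -9.99999377e-01] 0.685080424488822
```

View pics/m4.png

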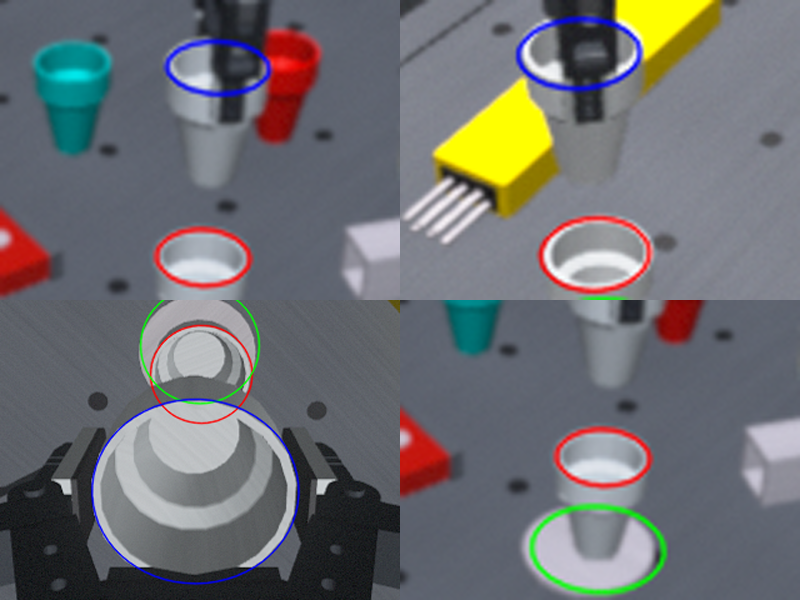

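Emit:
{"api": "jog_arm", "payload": {
  "commands": "-0.0025 0.002 0 0 0 0 0.3;0 0 0.03 0 0 0 0.3;0 0 0.03 0 0 0 0.3;0 0 0.02 0 0 0 0.3;0 0 0 0 0 0 0.3"
}}

```text
t: 7.38
position: [0.5913, 0.106, 0.1164]
orientation: [-2.901, -1.202, 0.006]
wrist_force: [0.3, 1.1, -1.0]
finger_gap: 0.688
```

Emit:
{"api": "jog_arm", "payload": {
  "commands": "0 0 0.01 0 0 0 0.3;0 0 0.008 0 0 0 0.3;0 0 0.005 0 0 0 0.3;0 0 0 0 0 0 0.3"
}}

```text
t: 7.88
position: [0.5926, 0.1065, 0.0949]
orientation: [-2.902, -1.203, 0.001]
wrist_force: [-0.2, -0.5, -0.7]
finger_gap: 0.686
```

Emit:
{"api": "jog_arm", "payload": {
  "commands": "0 0 0.003 0 0 0 0.3;0 0 0.002 0 0 0 0.3;0 0 0.001 0 0 0 0.3;0 0 0 0 0 0 0.3"
}}

```text
t: 8.38
position: [0.5928, 0.1066, 0.0892]
orientation: [2.902, 1.203, -0.0]
wrist_force: [0.0, 0.5, -1.2]
finger_gap: 0.681
```

Emit:
{"api": "jog_arm", "payload": {
  "commands": "0 0 0.001 0 0 0 0.3;0 0 0.001 0 0 0 0.3;0 0 0 0 0 0 0.3"
}}

```text
t: 8.75
position: [0.5932, 0.1069, 0.0882]
orientation: [2.902, 1.203, 0.001]
wrist_force: [-2.1, -0.4, 4.4]
finger_gap: 0.684
```

Emit:
{"api": "jog_arm", "payload": {
  "commands": "0 0 0 0 0 0 0.75;0 0 0 0 0 0 0.9;0 0 0 0 0 0 1;0 0 0 0 0 0 1;0 0 -0.02 0 0 0 1"
}}

```text
t: 9.38
position: [0.5911, 0.1061, 0.1061]
orientation: [-2.901, -1.203, 0.007]
wrist_force: [-0.8, -0.5, -0.0]
finger_gap: 1.003
```

Emit:
{"api": "jog_arm", "payload": {
  "commands": "0 0 -0.04 0 0 0 1;0 0 -0.04 0 0 0 1;0 0 -0.04 0 0 0 1;0 0 0 0 0 0 1"
}}

```text
t: 9.88
position: [0.5962, 0.108, 0.2337]
orientation: [2.9, 1.202, 0.017]
wrist_force: [0.2, -0.3, -1.2]
finger_gap: 1.001
```

```bash
python3 - <<'E'
from h import *
P=camera_params("wrist");s=readout.state();c=grab_frame("wrist")
t=np.linspace(0,2*np.pi,60)
def draw(im,cam,cen,r,col,P): 
    q=np.array(cen)+np.c_[r*np.cos(t),r*np.sin(t),0*t]
    cv2.polylines(im,[(proj(cam,q,P)*8).astype(np.int32)],True,col,1,cv2.LINE_AA,3)
a=grab_frame("scene");b=grab_frame("side")
for im,n in((a,"scene"),(b,"side"),(c,"wrist")):
    Q=P if n=="wrist" else camera_params(n);draw(im,n,[.591,.1065,.116],.03,(0,0,255),Q);draw(im,n,[.591,.1065,.086],.03,(0,255,0),Q)
f=lambda i,x,y,w,h:cv2.resize(i[y:y+h,x:x+w],(400,300),interpolation=cv2.INTER_CUBIC)
m=np.vstack([np.hstack([f(a,306,150,120,90),f(b,220,200,120,90)]),np.hstack([f(c,200,120,240,180),f(c,0,0,640,480)])])
cv2.imwrite("pics/m5.png",m);print(s["position"],s["orientation"],s["joint_positions"])
E
```

```text
[0.59619123 0.10804193 0.23369806] [2.89966674 1.20229991 0.0169943 ] [ 0.20698965  0.34569956 -0.55539773  1.69111635  0.19891843  1.14981495
 -1.18633568]
```

View pics/m5.png

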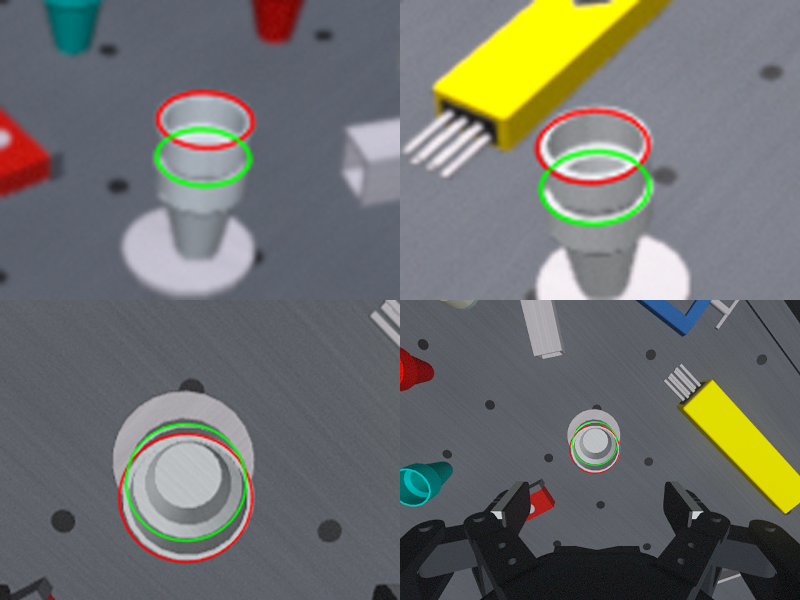

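Emit:
{"api": "jog_arm", "payload": {
  "commands": "-0.024 0.016 0 0 0 0 1;-0.046 0.030 0 0 0 0 1;-0.046 0.030 0 0 0 0 1;-0.046 0.030 0 0 0 0 1;-0.046 0.030 0 0 0 0 1"
}}

```text
t: 10.65
position: [0.5403, -0.1382, 0.2257]
orientation: [-2.9, -1.202, 0.004]
wrist_force: [0.6, 0.1, 1.3]
finger_gap: 1.003
```

Emit:
{"api": "jog_arm", "payload": {
  "commands": "-0.046 0.030 0 0 0 0 1;-0.046 0.030 0 0 0 0 1;0 0 0 0 0 0.1 1;0 0 0 0 0 0.17 1;0 0 0 0 0 0.17 1"
}}

```text
t: 11.28
position: [0.5181, -0.244, 0.2254]
orientation: [-3.094, -0.531, 0.005]
wrist_force: [0.2, 0.0, 0.5]
finger_gap: 1.0
```

Emit:
{"api": "jog_arm", "payload": {
  "commands": "0 0 0 0 0 0.17 1;0 0 0 0 0 0.17 1;0 0 0 0 0 0.17 1;0 0 0 0 0 0.1 1;0 0 0 0 0 0 1"
}}

```text
t: 11.9
position: [0.5184, -0.2437, 0.2257]
orientation: [-3.114, 0.412, 0.005]
wrist_force: [0.2, -0.5, 0.1]
finger_gap: 1.001
```

```bash
cat >> h.py <<'E'
def st(target):
    s=readout.state();R=cv2.Rodrigues(np.array(s["orientation"],float))[0]
    print("pos",np.round(s["position"],4),"theta",np.degrees(np.arctan2(R[1,0],R[0,0])).round(2),"zaxis",R[:,2].round(4),"shift",totool(target).round(4),"gap",s["finger_gap"],"F",np.round(s["wrist_force"],1),"q",np.round(s["joint_positions"],2))
E
python3 -c "
from h import *
st([.5224,-.2460,.1])"
```

```text
pos [ 0.5184 -0.2437  0.2257] theta -15.06 zaxis [-0.003   0.0013 -1.    ] shift [0.0049 0.0013 0.1257] gap 1.0012088204803267 F [ 0.2 -0.5  0.1] q [ 0.58  0.26 -0.24  1.78  0.07  1.11 -1.52]
```

Emit:
{"api": "jog_arm", "payload": {
  "commands": "0.0045 0.001 0.03 0 0 0 1;0 0 0.05 0 0 0 1;0 0 0.05 0 0 0 1;0 0 0.045 0 0 0 1;0 0 0 0 0 0 1"
}}

```text
t: 12.52
position: [0.5188, -0.2443, 0.0476]
orientation: [-3.111, 0.411, 0.017]
wrist_force: [-0.3, 0.1, -0.2]
finger_gap: 0.997
```

```bash
python3 -c "
from h import *
st([.5224,-.2460,.003])"
```

```text
pos [ 0.5188 -0.2443  0.0476] theta -15.05 zaxis [-0.0106  0.0048 -0.9999] shift [0.0044 0.0008 0.0445] gap 0.9968299875423943 F [-0.3  0.1 -0.2] q [ 0.55  0.49 -0.22  1.89  0.14  0.79 -1.58]
```

Emit:
{"api": "jog_arm", "payload": {
  "commands": "0.003 0.001 0.02 0 0 0 1;0 0 0.015 0 0 0 1;0 0 0.009 0 0 0 1;0 0 0 0 0 0 1;0 0 0 0 0 0 1"
}}

```text
t: 13.15
position: [0.5267, -0.2482, 0.0089]
orientation: [3.114, -0.414, 0.002]
wrist_force: [-0.0, -0.1, 0.4]
finger_gap: 1.003
```

```bash
python3 -c "
from h import *
st([.5224,-.2460,.003])"
```

```text
pos [ 0.5267 -0.2482  0.0089] theta -15.13 zaxis [ 1.e-03 -4.e-04 -1.e+00] shift [-0.0047 -0.001   0.0058] gap 1.0028965058321047 F [-0.  -0.1  0.4] q [ 0.54  0.56 -0.2   1.89  0.17  0.71 -1.6 ]
```

Emit:
{"api": "jog_arm", "payload": {
  "commands": "-0.002 0 0.003 0 0 0 1;0 0 0 0 0 0 1;0 0 0 0 0 0 1"
}}

```text
t: 13.52
position: [0.5243, -0.2475, 0.0054]
orientation: [3.114, -0.414, 0.0]
wrist_force: [-0.6, -0.5, 0.3]
finger_gap: 1.002
```

Emit:
{"api": "jog_arm", "payload": {
  "commands": "0 0 0 0 0 0 1"
}}

```text
t: 13.65
position: [0.5244, -0.2476, 0.0054]
orientation: [3.114, -0.414, 0.0]
wrist_force: [0.2, -0.1, -0.5]
finger_gap: 1.002
```

Emit:
{"api": "jog_arm", "payload": {
  "commands": "0 0 0.002 0 0 0 0.8;0 0 0 0 0 0 0.7;0 0 0 0 0 0 0.62;0 0 0 0 0 0 0.58;0 0 0 0 0 0 0.55"
}}

```text
t: 14.28
position: [0.5255, -0.2481, 0.0049]
orientation: [3.113, -0.412, 0.003]
wrist_force: [-1.9, 0.1, 7.9]
finger_gap: 0.555
```

Emit:
{"api": "jog_arm", "payload": {
  "commands": "0 0 0 0 0 0 0.52;0 0 0 0 0 0 0.52;0 0 0 0 0 0 0.52;0 0 0 0 0 0 0.52"
}}

```text
t: 14.78
position: [0.5258, -0.2484, 0.0053]
orientation: [3.113, -0.412, 0.004]
wrist_force: [-1.1, 0.4, 8.4]
finger_gap: 0.525
```

```bash
python3 - <<'E'
from h import *
import json
st([.5224,-.2460,.003])
P=camera_params("wrist");json.dump({k:np.array(v).tolist() for k,v in P.items()},open("w6.json","w"))
c=grab_frame("wrist");cv2.imwrite("pics/w6.png",c)
X=np.array([np.cos(np.radians(-15)),np.sin(np.radians(-15)),0]);Y=np.array([-X[1],X[0],0]);o=np.array([.5224,-.246,0])
print(proj("wrist",[o+.087*X+.008*Y+[0,0,.0235],o+.087*X-.035*Y+[0,0,.022],o+.087*X+.03*Y+[0,0,.022]],P))
h=cv2.cvtColor(c,cv2.COLOR_BGR2HSV);m=cv2.inRange(h,(18,120,120),(35,255,255));n,l,s,ce=cv2.connectedComponentsWithStats(m);print(s[1:][s[1:,4]>15],ce[1:][s[1:,4]>15])
E
```

```text
pos [ 0.5258 -0.2484  0.0053] theta -15.09 zaxis [ 0.0025 -0.0018 -1.    ] shift [-0.0039 -0.0015  0.0023] gap 0.5247208010806067 F [-1.1  0.4  8.4] q [ 0.54  0.56 -0.2   1.89  0.17  0.7  -1.6 ]
[[288.85388914  85.90083701]
 [421.06035219  86.31528225]
 [221.68596801  86.68441269]]
[[255  31  13  57 574]] [[261.0261324   58.73867596]]
```

```bash
python3 - <<'E'
import cv2
c=cv2.imread("pics/w6.png");cv2.imwrite("pics/w6c.png",cv2.resize(c[0:150,190:390],None,fx=4,fy=4,interpolation=cv2.INTER_CUBIC))
E
```

View pics/w6c.png

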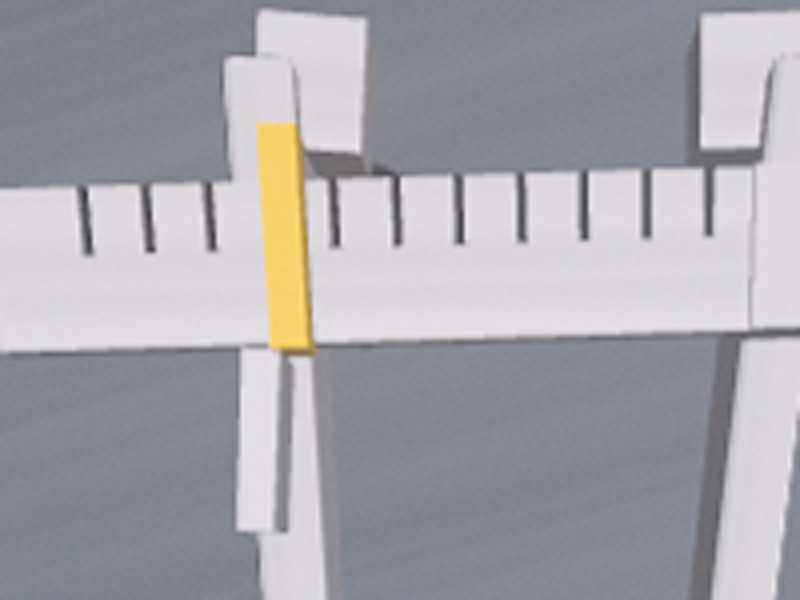

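Picture 11 shows the pointer's front end at crop (262,349) and the rider's rear end at (291,350), at about 12.6 px/mm. The pointer is still about 2.3 mm to +y of the mark, so I'll close by about 0.015.

Emit:
{"api": "jog_arm", "payload": {
  "commands": "0 0 -0.002 0 0 0 0.51;0 0 0 0 0 0 0.505;0 0 -0.01 0 0 0 0.505;0 0 -0.02 0 0 0 0.505;0 0 0 0 0 0 0.505"
}}

```text
t: 15.45
position: [0.5263, -0.2483, 0.0377]
orientation: [3.113, -0.414, 0.008]
wrist_force: [0.2, -0.4, -2.3]
finger_gap: 0.508
```

Emit:
{"api": "jog_arm", "payload": {
  "commands": "0 0 -0.03 0 0 0 0.505;0 0 -0.05 0 0 0 0.505;0 0 -0.05 0 0 0 0.505;0 0 -0.02 0 0 0 0.505;0 0 0 0 0 0 0.505"
}}

```text
t: 16.08
position: [0.5257, -0.2481, 0.1876]
orientation: [3.113, -0.414, 0.008]
wrist_force: [-0.1, -0.4, -3.0]
finger_gap: 0.51
```

```bash
cat > meas.py <<'E'
from h import *
import sys
def meas(name):
    c=grab_frame("wrist");cv2.imwrite(f"pics/{name}.png",c)
    h=cv2.cvtColor(c,cv2.COLOR_BGR2HSV);m=cv2.inRange(h,(18,120,120),(35,255,255))
    n,l,s,ce=cv2.connectedComponentsWithStats(m);k=1+np.argmax(s[1:,4]);x,y,w,hh,A=s[k];print("rider",s[k],ce[k])
    yy=y+hh-2;xs=np.where(l[yy]==k)[0];print("rider rear cols",xs.min(),xs.max())
    g=cv2.cvtColor(c,cv2.COLOR_BGR2GRAY)
    for r in (y+hh+3,y+hh+15,y+hh+30): print(r,x-15,g[r,x-15:x+30].tolist())
if __name__=="__main__":
    st([.591-.1035,.1065+.035,.2]); meas(sys.argv[1])
E
python3 meas.py w7
```

```text
pos [ 0.5257 -0.2481  0.1876] theta -15.14 zaxis [ 0.0046 -0.0022 -1.    ] shift [-0.1386 -0.3661 -0.0134] gap 0.509795010985331 F [-0.1 -0.4 -3. ] q [ 0.58  0.31 -0.25  1.8   0.09  1.04 -1.54]
rider [   0    0  166   65 5652] [57.32130219 21.23372258]
rider rear cols 0 3
68 -15 []
80 -15 []
95 -15 []
```

```bash
sed -i 's/    n,l,s,ce=/    m[:,:225]=0;m[:,330:]=0;m[130:]=0\n    n,l,s,ce=/' meas.py; python3 meas.py w8
```

```text
pos [ 0.5243 -0.2475  0.1855] theta -15.14 zaxis [ 8.e-04 -5.e-04 -1.e+00] shift [-0.137  -0.3659 -0.0147] gap 0.5067827509583412 F [-0.7  0.9 -2.1] q [ 0.58  0.31 -0.25  1.8   0.09  1.04 -1.54]
rider [251  31  15  57 577] [258.34142114  58.48353553]
rider rear cols 255 265
91 236 [134, 133, 132, 131, 130, 134, 132, 133, 132, 133, 133, 132, 134, 133, 133, 135, 131, 132, 124, 216, 224, 221, 220, 221, 221, 222, 221, 224, 190, 146, 130, 142, 200, 213, 213, 218, 175, 146, 142, 142, 141, 136, 136, 136, 135]
103 236 [130, 133, 136, 134, 137, 138, 135, 137, 138, 136, 137, 135, 135, 133, 133, 134, 131, 126, 176, 220, 223, 222, 221, 222, 223, 221, 223, 211, 157, 136, 136, 175, 212, 214, 213, 215, 210, 156, 138, 141, 142, 137, 133, 134, 132]
118 236 [132, 129, 130, 129, 128, 132, 129, 129, 127, 129, 128, 129, 131, 132, 133, 131, 131, 128, 217, 223, 221, 221, 221, 222, 222, 222, 227, 170, 138, 132, 155, 212, 215, 214, 213, 213, 215, 194, 151, 139, 142, 142, 136, 137, 138]
```

Emit:
{"api": "jog_arm", "payload": {
  "commands": "-0.005 -0.015 0 0 0 0 0.505;-0.0145 -0.040 0 0 0 0 0.505;-0.0145 -0.040 0 0 0 0 0.505;-0.0145 -0.040 0 0 0 0 0.505;-0.0145 -0.040 0 0 0 0 0.505"
}}

```text
t: 16.8
position: [0.5074, -0.0592, 0.1837]
orientation: [-3.114, 0.412, 0.005]
wrist_force: [0.6, -1.0, -2.0]
finger_gap: 0.51
```

Emit:
{"api": "jog_arm", "payload": {
  "commands": "-0.0145 -0.040 0 0 0 0 0.505;-0.0145 -0.040 0 0 0 0 0.505;-0.0145 -0.040 0 0 0 0 0.505;-0.0145 -0.040 0 0 0 0 0.505;-0.009 -0.027 0 0 0 0 0.505"
}}

```text
t: 17.42
position: [0.4907, 0.1395, 0.1839]
orientation: [-3.115, 0.407, 0.005]
wrist_force: [0.5, -0.5, -1.2]
finger_gap: 0.508
```

Emit:
{"api": "jog_arm", "payload": {
  "commands": "0 0 0 0 0 0 0.505;0 0 0 0 0 0 0.505;0 0 0 0 0 0 0.505"
}}

```text
t: 17.8
position: [0.493, 0.1342, 0.1847]
orientation: [3.113, -0.418, -0.002]
wrist_force: [0.2, 0.2, -1.8]
finger_gap: 0.507
```

```bash
python3 - <<'E'
from h import *
import meas
st([.4925,.135,.18]); 
s=readout.state();P=camera_params("wrist")
r=atz("wrist",260,88,s["position"][2]+.0185,P);print("rider in tool",totool(r))
meas.meas("w9")
R=cv2.Rodrigues(np.array(s["orientation"],float))[0]
tips=s["position"]+R@np.array([.1025,.002,-.003]);print("tips",tips)
a=grab_frame("scene");b=grab_frame("side");c=cv2.imread("pics/w9.png")
t=np.linspace(0,2*np.pi,60)
for im,n in((a,"scene"),(b,"side"),(c,"wrist")):
    Q=P if n=="wrist" else camera_params(n)
    q=np.array([.591,.1065,.116])+np.c_[.03*np.cos(t),.03*np.sin(t),0*t]
    cv2.polylines(im,[(proj(n,q,Q)*8).astype(np.int32)],True,(0,0,255),1,cv2.LINE_AA,3)
    cv2.circle(im,tuple(proj(n,tips,Q)[0].round().astype(int)),2,(255,0,0),-1)
f=lambda i,x,y,w,h:cv2.resize(i[y:y+h,x:x+w],(400,300),interpolation=cv2.INTER_CUBIC)
m=np.vstack([np.hstack([f(a,260,100,200,150),f(b,200,150,200,150)]),np.hstack([f(c,180,0,240,180),f(c,220,30,120,90)])])
cv2.imwrite("pics/m9.png",m)
E
```

```text
pos [0.493  0.1342 0.1847] theta -15.28 zaxis [-1.2e-03 -9.0e-04 -1.0e+00] shift [-0.0007 -0.0007  0.0047] gap 0.5068563918165754 F [ 0.2  0.2 -1.8] q [ 0.11  0.21 -0.5   1.95  0.12  1.01 -2.28]
rider in tool [ 0.0823984  -0.01875808 -0.01859554]
rider [252  31  14  56 580] [258.46551724  58.22758621]
rider rear cols 256 265
90 237 [138, 140, 136, 139, 139, 139, 141, 136, 136, 136, 136, 135, 134, 132, 136, 135, 133, 132, 197, 220, 222, 221, 222, 220, 221, 221, 223, 204, 154, 134, 168, 211, 215, 213, 218, 184, 148, 142, 143, 142, 216, 233, 235, 234, 235]
102 237 [136, 139, 137, 138, 138, 139, 138, 138, 138, 137, 135, 137, 137, 133, 134, 135, 131, 153, 218, 222, 221, 222, 221, 221, 220, 221, 227, 166, 135, 137, 154, 210, 217, 212, 213, 213, 162, 142, 146, 139, 186, 230, 234, 235, 217]
117 237 [132, 133, 133, 135, 133, 137, 138, 135, 135, 138, 134, 135, 135, 136, 136, 135, 129, 208, 221, 222, 220, 220, 221, 220, 221, 225, 181, 140, 137, 135, 209, 216, 215, 214, 211, 214, 202, 154, 140, 142, 138, 213, 219, 217, 216]
tips [0.59140163 0.10523575 0.18756551]
```

View pics/m9.png

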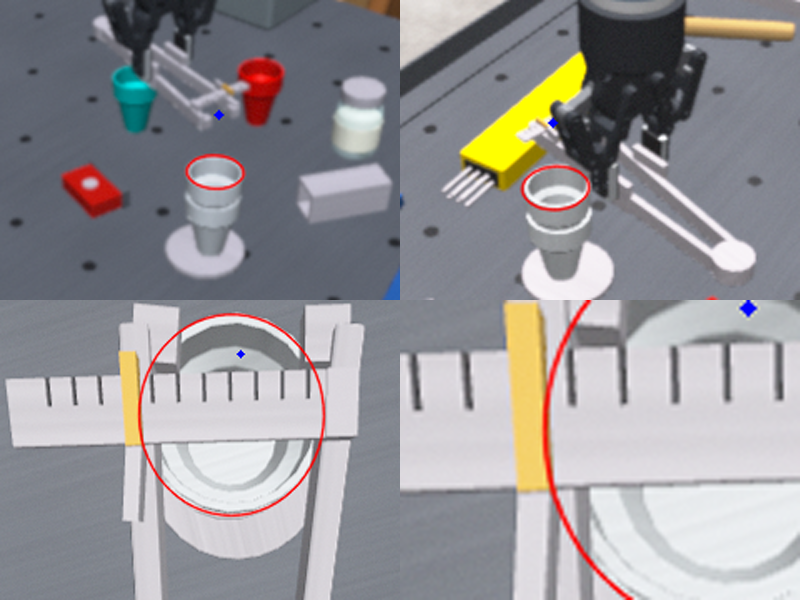

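Emit:
{"api": "jog_arm", "payload": {
  "commands": "-0.004 0.001 0.01 0 0 0 0.505;0 0 0.01 0 0 0 0.505;0 0 0.004 0 0 0 0.505;0 0 0 0 0 0 0.505;0 0 0 0 0 0 0.505"
}}

```text
t: 18.58
position: [0.4894, 0.1361, 0.1615]
orientation: [-3.114, 0.414, -0.001]
wrist_force: [-1.0, -0.3, -2.5]
finger_gap: 0.509
```

Emit:
{"api": "jog_arm", "payload": {
  "commands": "0 0 0 0 0 0 0.505;0 0 0 0 0 0 0.505;0 0 0 0 0 0 0.505;0 0 0 0 0 0 0.505"
}}

```text
t: 19.08
position: [0.4892, 0.1359, 0.1613]
orientation: [-3.114, 0.414, -0.0]
wrist_force: [-0.2, 0.4, -0.9]
finger_gap: 0.507
```

```bash
python3 - <<'E'
from h import *
import meas
st([.4925,.135,.18]); print(np.abs(readout.state()["qd"]).max())
meas.meas("w10")
env.finish_job(); print("done",readout.state()["t"])
E
```

```text
pos [0.4892 0.1359 0.1613] theta -15.14 zaxis [ 1.e-04  0.e+00 -1.e+00] shift [ 0.0034  0.     -0.0187] gap 0.5071612360648755 F [-0.2  0.4 -0.9] q [ 0.1   0.23 -0.5   1.98  0.14  0.96 -2.3 ]
0.0018221238307086995
rider [252  31  14  56 576] [258.484375    58.26909722]
rider rear cols 256 265
90 237 [134, 132, 134, 136, 133, 137, 136, 135, 139, 139, 138, 138, 140, 140, 139, 139, 141, 132, 196, 219, 222, 221, 221, 220, 222, 222, 223, 204, 153, 131, 168, 209, 215, 213, 218, 181, 150, 144, 144, 162, 228, 235, 234, 223, 219]
102 237 [133, 134, 134, 132, 134, 136, 134, 133, 137, 132, 135, 136, 134, 136, 137, 138, 136, 153, 216, 222, 221, 221, 220, 220, 221, 222, 227, 166, 137, 136, 156, 208, 214, 215, 213, 214, 164, 140, 143, 140, 175, 214, 221, 213, 230]
117 237 [136, 134, 136, 131, 132, 134, 135, 134, 133, 137, 135, 136, 133, 136, 136, 135, 130, 197, 220, 221, 222, 221, 220, 220, 221, 224, 181, 142, 136, 135, 208, 216, 212, 214, 213, 214, 202, 153, 141, 140, 137, 215, 221, 217, 217]
the job is handed in; nothing more can be done
the job is handed in; nothing more can be done
```

The job is handed in at about 19 s of the 64 s allowed; no verdict comes back, so success rests on my own checks below. The loose grey cup is nested in the cup on the plate and let go. The tongs are squeezed to the mark and held level with the tips over the cup mouth.

- **Cups:** after release, the rim lined up with a circle drawn 30 mm above the lower cup's rim in all three cameras. The wrist force rose to about 4 N as the cup seated.
- **Gap:** in the last wrist picture the pointer was about 0.3 mm from the mark (limit 3 mm). The opening held at 0.507, and the arm was almost still (joint speeds below 0.002 rad/s).
- **Tips:** they are about 45–50 mm above the rim. The tool is level, and the tongs' underside is about 4 cm above the cups.
- **Disagreement:** the tip position worked out from the grip and the one seen in the pictures differed by about 5–10 mm. I moved the tongs back 4 mm to allow for this; it is within the 25 mm limit. I did not view another picture after that last small move.
- **Bystanders:** none was touched as far as the moves and pictures showed.

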